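# Find the fullest of three tea tins by feel and hold it up

### The job

Three closed tea tins that look alike stand on the worktop, and I want to brew from the fullest: lift each one to feel which is heaviest, stand the two lighter tins upright and fully home in wells of the wooden stand (any wells, let go of them), and hand me the heaviest. The job ends while you are holding it: keep the heaviest tin gripped and still, upright, touching nothing else, with its base at least 10 cm above the worktop. Do not knock a tin over or push the other things on the worktop about.

Things in the scene. Friction and masses are not known exactly. Their poses are not given: they have to be found in the camera images.
- tin_1_mid (a point): one of three tea tins that look alike: upright closed cylinder, 58 mm across, 96 mm high, loose, dark teal, pale label, brass lid that stays shut; this point is its centre, 48 mm above its base; z up its axis. The heaviest weighs 0.42 to 0.56 kg, the others 0.14 to 0.30 kg; which is heaviest changes each time and cannot be seen. A grip of 20 N on the sides carries it.
- tin_2_mid (a point): one of three tea tins that look alike: upright closed cylinder, 58 mm across, 96 mm high, loose, dark teal, pale label, brass lid that stays shut; this point is its centre, 48 mm above its base; z up its axis. The heaviest weighs 0.42 to 0.56 kg, the others 0.14 to 0.30 kg; which is heaviest changes each time and cannot be seen. A grip of 20 N on the sides carries it.
- tin_3_mid (a point): one of three tea tins that look alike: upright closed cylinder, 58 mm across, 96 mm high, loose, dark teal, pale label, brass lid that stays shut; this point is its centre, 48 mm above its base; z up its axis. The heaviest weighs 0.42 to 0.56 kg, the others 0.14 to 0.30 kg; which is heaviest changes each time and cannot be seen. A grip of 20 N on the sides carries it.
- caddy_stand: low beech stand with three round wells in a row, 100 mm deep (its x), 340 mm long (its y), top 32 mm above the worktop (end cheeks 40 mm); fixed in place, origin at the centre of its underside, z up; turned by up to about 10 degrees about the vertical
- well_1 (a point): centre of the floor of a round well of the stand: 62 mm across, 20 mm deep with a slightly bevelled mouth, floor 12 mm above the worktop; a tin fully home here has its centre 60 mm above the worktop and its top at 108 mm. z points up. Wells lie in a row 105 mm apart along the stand's y axis, +y end
- well_2 (a point): centre of the floor of a round well of the stand: 62 mm across, 20 mm deep with a slightly bevelled mouth, floor 12 mm above the worktop; a tin fully home here has its centre 60 mm above the worktop and its top at 108 mm. z points up. Wells lie in a row 105 mm apart along the stand's y axis, the middle one
- well_3 (a point): centre of the floor of a round well of the stand: 62 mm across, 20 mm deep with a slightly bevelled mouth, floor 12 mm above the worktop; a tin fully home here has its centre 60 mm above the worktop and its top at 108 mm. z points up. Wells lie in a row 105 mm apart along the stand's y axis, -y end
- espresso_cup: small white espresso cup with a handle, 59x83x55 mm, loose; bystander, at the left; origin at the centre of its underside
- teaspoon: steel teaspoon, 130 mm long, lying flat, loose; bystander, at the left; origin at the centre of its underside
- salt_jar: glass spice jar with yellow cap, 42 mm across and 96 mm high, loose; bystander at the back; origin at the centre of its underside
- pepper_jar: glass spice jar with yellow cap, 42 mm across and 96 mm high, loose; bystander at the back; origin at the centre of its underside
- tomato_tin: red food tin, 57 mm across and 72 mm high, loose; bystander at the back (not one of the tea tins); origin at the centre of its underside
- lemon: yellow lemon, 78x55x56 mm, loose; bystander at the right; origin at the centre of its underside
- jam_jar: glass jam jar with a white cap, 64 mm across and 87 mm high, loose; bystander at the back; origin at the centre of its underside
- jar_tea: stoneware storage jar with a beech lid, 112 mm across and 160 mm high with the lid, at the right, does not move
Not all that is in view belongs to the job. What is shaped like the part that bears tin_3_mid but green, pink or purple is not meant.

How it is judged:
By the outcome, as a careful person would: the job done as asked, in the order asked, and still so for the second after the job is handed in, while the arm keeps its last pose, push and grip.
It also fails if it takes over 64 s, if anything falls off the work surface, if the arm or the gripper's body presses on something with over 40 N, if the wrist force passes 120 N, or if a joint passes its speed limit or range.

### The arm

A 6-joint arm with a two-finger parallel gripper is mounted at the origin on a cart in front of the work surface, level with it; the furniture and walls round the work are solid. World frame = base frame: x ahead of the robot, y to its left, z up, the work surface at z = 0. Lengths are in mm, angles in rad, forces in N, time in s.
With the tool pointing down it reaches from about 300 to 775 mm from the base axis. Payload 14.6 kg.
Tool frame: the origin (TCP) lies at the very end of the fingers, on their centre line; the grasp point (between the pads) lies 19 mm behind it (grip_point_offset is the distance from the TCP to the grasp point, in mm); z points along the fingers, y is the line along which they close (so a half turn about z gives the same grasp; the last joint's range is limited). The gripper opens to 94 mm and grips with 3 to 60 N. Pads are 16 mm wide; open, the fingers measure 119 mm over their backs; the gripper's body (75 mm by 177 mm) begins 78 mm behind the grasp point.
Start: joints at [-1.182, 0.3, 1.521, -0, 1.321, -0.067], TCP at [242.091, -493.843, 205.446] pointing down, gripper open.
Joint ranges: [-3.03, 3.03], [-0.79, 2.21], [0.23, 2.52], [-1.04, 4.18], [0, 3.07], [-2.55, 2.55]. Speed limits (rad/s): [2.22, 2.22, 2.57, 3.14, 3.14, 3.14].

### API

Orientations are given as [roll, pitch, yaw] about the fixed x, y, z axes, in that order (R = Rz(yaw) Ry(pitch) Rx(roll)).
In Python, from cell import read_state, camera, camera_info, sign_off, grip_point_offset gives the robot as it stands.
- The arm moves only by the shell command python3 -m handwheel 'ROWS' [FORCE]. ROWS is text: rows parted by semicolons, each of 5 numbers parted by spaces: the shift along the world's x, y, z in units of 40 mm (1.0 is 40 mm), then the turn about the world's z in units of 5 degrees (1.0 is 5 degrees), then the closure, from 0 (fully open) to 1 (shut). In form: dx dy dz yaw gripper; .... A call has 1 to 12 rows; each row shifts and turns the commanded pose from where the row before left it; what a row does not reach is not made up. A row lasts 1/12 s, in which the tool goes at most 41.7 mm and 7.16 degrees, less where a joint would pass 70% of its speed; a pose out of reach is approached as far as the arm can. A call is refused whole if a number of a shift passes 1 or a number of a turn 1, either way. A call with a gripper value outside its range is refused whole. The fingers move at their own pace and stop on an object; FORCE is the grip in N (left out, the last holds). Time passes only in rows, so rows that do not move let the fingers close. It gives the time, the measured TCP pose, the force, the opening and the grip force at its end, in the units of the state.
- read_state(): the state, without advancing time (a new reading comes with each control period).
- camera(name): name is "scene" or "side" or "wrist"; returns (picture, depth): 480x640x3 uint8, red, green, blue; 480x640 float32, mm along the optical axis (not along the pixel's ray), 0 where there is no reading.
- camera_info(name): a dict with "intrinsics" (3x3 intrinsics, pixels), "world_from_camera" (4x4, takes a point from camera to world coordinates). Camera axes: x right, y down, z forward; pixel columns grow to the right and rows downward; lengths in mm; the calibration is good to about 2 mm. A picture is of the moment at which its call begins: read the wrist's pose just before it. camera_info takes no time and is no camera call; for the wrist camera it gives the pose at the moment of the call.
- sign_off(): hands the job in; it is judged then, once.
The state is a dict: "clock": time; "joints": joint angles; "qd": joint speeds; "effort": joint torques, N m; "eef_pos": TCP position; "eef_rot": TCP orientation; "wrist_force": force on the tool from outside, world axes, zero at the start; "moment": the same for the moment, N m; "finger_gap": finger opening in mm; "finger_force": force on a finger pad.
Only numpy, scipy, OpenCV 4.12 (cv2) and the standard library are available. Lean on these libraries where they do the work, as an engineer would, in place of code of your own. Each camera call takes 0.05 s, during which the arm holds its last target. There are 200 camera calls.

## Working session

There is one attempt and no reset: what is moved stays moved. The work goes in short steps, Python scripts to look and compute and a shell command to move; the robot and the scene stay as the last step left them, time stands still between calls to the robot, and variables do not carry over. Pictures are saved under pics/ and viewed, at most 10 in all, crops included, and the job is handed in when it is done.

```bash
mkdir -p pics
python3 - <<'E'
from cell import *
import cv2,numpy as np
for n in ("scene","side"):
    p,d=camera(n); np.savez(f"{n}.npz",p=p,d=d)
    cv2.imwrite(f"pics/{n}1.png",p[...,::-1])
    i=camera_info(n); print(n,np.round(i["intrinsics"],1).tolist(),np.round(i["world_from_camera"],3).tolist())
s=read_state(); print(s, grip_point_offset)
E
```

```text
scene [[521.4, 0.0, 321.0], [0.0, 521.4, 229.3], [0.0, 0.0, 1.0]] [[-0.518, -0.624, 0.585, -144.81], [-0.855, 0.392, -0.339, 433.952], [-0.018, -0.676, -0.736, 954.83], [0.0, 0.0, 0.0, 1.0]]
side [[597.6, 0.0, 310.6], [0.0, 597.6, 229.2], [0.0, 0.0, 1.0]] [[-0.956, -0.157, 0.248, 189.331], [-0.293, 0.528, -0.797, 1172.863], [-0.006, -0.835, -0.55, 867.706], [0.0, 0.0, 0.0, 1.0]]
{'clock': 0.1, 'joints': array([-1.18161250e+00,  3.00407603e-01,  1.52150648e+00, -3.74163449e-05,
        1.32067935e+00, -6.66039466e-02]), 'qd': array([-0.00046893, -0.00205526, -0.00166155,  0.00025102, -0.00102789,
        0.00154275]), 'effort': array([ 3.32320442e-04, -5.32647943e+01, -3.53284121e+01,  7.08558387e-02,
        2.34676333e-02, -6.13867860e-05]), 'eef_pos': array([ 241.9940971 , -493.65016005,  204.95271434]), 'eef_rot': array([-3.14059168e+00, -3.04438872e-05,  4.55797038e-01]), 'wrist_force': array([-0.59635765,  0.57103945,  0.20153516]), 'moment': array([ 0.05266792, -0.01540165, -0.06155303]), 'finger_force': 0.0, 'finger_gap': 93.77530670098952} 18.8
```

View pics/scene1.png

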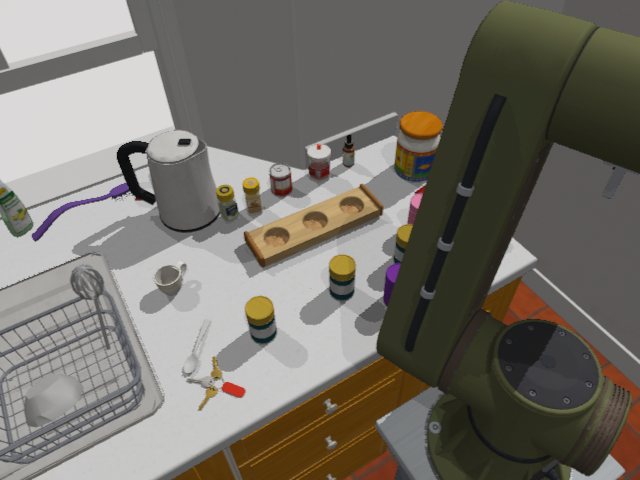

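View pics/side1.png

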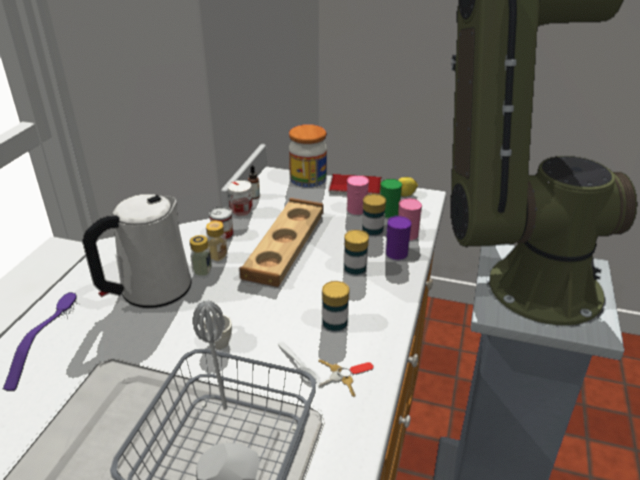

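The scene shows three teal tins with brass lids: lids at (260,308), (342,267) and (404,237, half hidden). In the side view they are at (336,293), (356,240) and (374,203). The purple (398,238), green (391,197) and pink (358,193; 410,218) cans are shaped alike but are the wrong colour. The stand is at (315,225) in the scene view. I'll measure lids and wells by casting rays, and confirm the tins in one crop.

```bash
cat > h.py <<'E'
import numpy as np,cv2
from cell import *
def ray(n,uv,z,info=None):
    i=info or camera_info(n);K=i["intrinsics"];T=i["world_from_camera"]
    d=T[:3,:3]@np.linalg.inv(K)@np.array([uv[0],uv[1],1.]);return T[:3,3]+d*(z-T[2,3])/d[2]
def cloud(n,d,info=None):
    i=info or camera_info(n);K=i["intrinsics"];T=i["world_from_camera"]
    v,u=np.indices(d.shape);P=np.stack([(u-K[0,2])/K[0,0]*d,(v-K[1,2])/K[1,1]*d,d],-1)
    return P@T[:3,:3].T+T[:3,3]
E
python3 - <<'E'
from h import *
for n in("scene","side"):
    f=np.load(n+".npz");p,d=f["p"],f["d"];W=cloud(n,d);hsv=cv2.cvtColor(p,cv2.COLOR_RGB2HSV)
    m=((hsv[...,0]>18)&(hsv[...,0]<32)&(hsv[...,1]>120)&(hsv[...,2]>60)&(abs(W[...,2]-96)<5)&(d>0)).astype(np.uint8)
    k,l,st,c=cv2.connectedComponentsWithStats(m)
    for j in range(1,k):
        if st[j,4]>60:
            q=W[l==j]; (e,ax,a)=cv2.fitEllipse(cv2.findContours((l==j).astype(np.uint8),0,2)[0][0])
            print(n,"lid",np.round(c[j]),st[j,4],np.round(ray(n,e,96)),"pts",np.round(q.mean(0)),np.round(np.ptp(q,axis=0)))
    # stand: wood colour, top z 32; wells: z<20 holes inside
    w=((hsv[...,0]>8)&(hsv[...,0]<25)&(hsv[...,1]>70)&(abs(W[...,2]-32)<4)&(d>0)&(W[...,0]>300)).astype(np.uint8)
    k,l,st,c=cv2.connectedComponentsWithStats(w);j=1+st[1:,4].argmax();m=(l==j).astype(np.uint8)
    r=cv2.minAreaRect(W[m>0][:,:2].astype(np.float32));print(n,"stand",r)
    cs,h=cv2.findContours(m,cv2.RETR_CCOMP,cv2.CHAIN_APPROX_NONE)
    for a,hh in zip(cs,h[0]):
        if hh[3]>=0 and cv2.contourArea(a)>80:
            g=np.array([ray(n,q[0],32)[:2] for q in a],np.float32);print(" well",cv2.minEnclosingCircle(g))
    # everything tall
    t=((W[...,2]>40)&(d>0)&(W[...,0]>150)&(W[...,0]<800)&(abs(W[...,1])<600)&(W[...,2]<130)).astype(np.uint8)
    if n=="side":
        for nm,lo,hi in(("green",45,75),("purple",125,142),("pink",160,176)):
            mm=(t>0)&(hsv[...,0]>lo)&(hsv[...,0]<hi)&(hsv[...,1]>70)
            k,l,st,c=cv2.connectedComponentsWithStats(mm.astype(np.uint8))
            for j in range(1,k):
                if st[j,4]>80: q=W[l==j];q2=q[q[:,2]>q[:,2].max()-5];print(nm,c[j].round(),q2.mean(0).round(),q[:,2].max().round())
p=np.load("side.npz")["p"][170:350,290:450];cv2.imwrite("pics/crop.png",cv2.resize(p,None,fx=3,fy=3,interpolation=2)[...,::-1])
E
```

```text
scene lid [251. 184.] 122 [760. 105.  96.] pts [758. 106.  96.] [43. 39.  9.]
scene lid [225. 191.] 119 [770. 170.  96.] pts [768. 171.  96.] [43. 39.  9.]
scene lid [404. 233.] 205 [ 431. -114.   96.] pts [ 432. -115.   95.] [46. 51.  8.]
scene lid [342. 265.] 437 [427.  53.  96.] pts [428.  53.  94.] [55. 54.  9.]
scene lid [259. 308.] 530 [423. 251.  96.] pts [425. 250.  94.] [59. 55.  8.]
scene stand ((622.5855102539062, 8.580780029296875), (334.2146301269531, 101.59973907470703), 88.45030975341797)
 well ((624.6851806640625, 110.63944244384766), 33.696205139160156)
 well ((621.9407348632812, 6.171655654907227), 34.00629806518555)
 well ((616.616455078125, -100.37643432617188), 35.00194549560547)
side lid [374. 201.] 228 [ 422. -117.   96.] pts [ 422. -117.   96.] [54. 58. 10.]
side lid [215. 227.] 115 [759. 108.  96.] pts [758. 110.  96.] [38. 46.  9.]
side lid [356. 238.] 289 [426.  58.  96.] pts [427.  57.  96.] [54. 61.  9.]
side lid [199. 242.] 110 [768. 176.  96.] pts [765. 179.  96.] [39. 42. 10.]
side lid [335. 291.] 393 [423. 257.  96.] pts [423. 256.  95.] [53. 58.  9.]
side stand ((620.5563354492188, 12.848678588867188), (341.4961242675781, 99.11335754394531), 88.6821060180664)
 well ((625.4046020507812, 114.74002075195312), 34.25616455078125)
 well ((620.630615234375, 10.999457359313965), 35.216739654541016)
 well ((617.7667846679688, -95.533203125), 33.717529296875)
green [391. 192.] [ 396. -213.   97.] 101.0
purple [398. 232.] [344. -29.  97.] 101.0
pink [357. 189.] [ 484. -203.   98.] 102.0
pink [411. 211.] [ 331. -121.   97.] 100.0
```

View pics/crop.png

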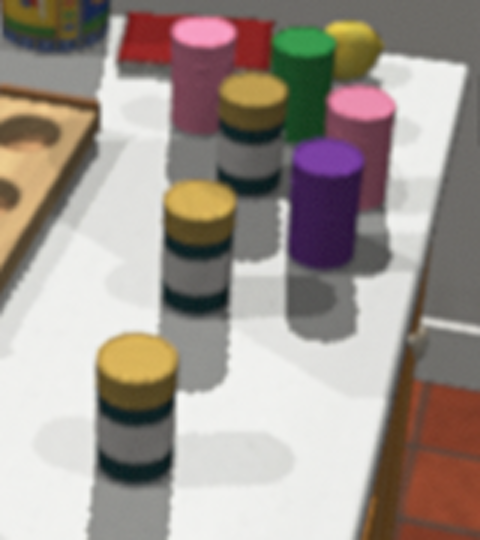

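The crop confirms it: only the three teal, pale-label, brass-lidded cans are the tea tins. I'll go above the rightmost one, turned so the fingers miss the coloured cans.

```bash
python3 -m handwheel '0 0 0.8 1 0; 0.2 0.5 0.6 1 0; 0.45 0.9 0 1 0; 0.45 0.9 0 1 0; 0.45 0.9 0 1 0; 0.45 0.9 0 1 0; 0.45 0.9 0 1 0; 0.45 0.9 0 1 0; 0.45 0.9 0 1 0; 0.45 0.9 0 1 0; 0.45 0.9 0 1 0; 0.3 0.9 0 1 0' 25
python3 -m handwheel '0 0 0 1 0; 0 0 0 1 0; 0 0 0 1 0; 0 0 0 1 0; 0 0 0 1 0; 0 0 0 1 0; 0 0 0 1 0; 0 0 0 1 0; 0 0 0 1 0; 0 0 0 0.8 0; 0 0 0 0 0; 0 0 0 0 0'
cat > w.py <<'E'
from h import *
import sys
i=camera_info("wrist");s=read_state();p,d=camera("wrist");W=cloud("wrist",d,i);hsv=cv2.cvtColor(p,cv2.COLOR_RGB2HSV)
print(s["clock"],s["eef_pos"].round(1),s["eef_rot"].round(3),s["wrist_force"].round(2))
m=((hsv[...,0]>18)&(hsv[...,0]<32)&(hsv[...,1]>100)&(hsv[...,2]>60)&(abs(W[...,2]-96)<5)&(d>0)).astype(np.uint8)
k,l,st,c=cv2.connectedComponentsWithStats(m)
for j in range(1,k):
    if st[j,4]>200:
        g=cv2.findContours((l==j).astype(np.uint8),0,2)[0][0]
        (x,y),r=cv2.minEnclosingCircle(np.array([ray("wrist",q[0],96,i)[:2] for q in g],np.float32))
        print("lid px",c[j].round(),"xy",round(x,1),round(y,1),"r",round(r,1))
cv2.imwrite(sys.argv[1],p[...,::-1])
E
python3 w.py pics/w1.png
```

```text
clock: 1.1
eef_pos: [424.7, -111.8, 261.3]
eef_rot: [-3.141, -0.0, 1.507]
wrist_force: [0.4, -0.6, -0.5]
finger_gap: 94.1
finger_force: 0.0
clock: 2.1
eef_pos: [424.0, -113.8, 261.3]
eef_rot: [-3.141, -0.0, 2.356]
wrist_force: [1.0, 0.3, 0.5]
finger_gap: 94.1
finger_force: 0.0
2.1 [ 424.  -113.8  261.3] [-3.141 -0.     2.356] [0.96 0.3  0.51]
lid px [441. 117.] xy 433.3 51.5 r 28.4
lid px [313. 235.] xy 428.1 -120.7 r 28.1
```

View pics/w1.png

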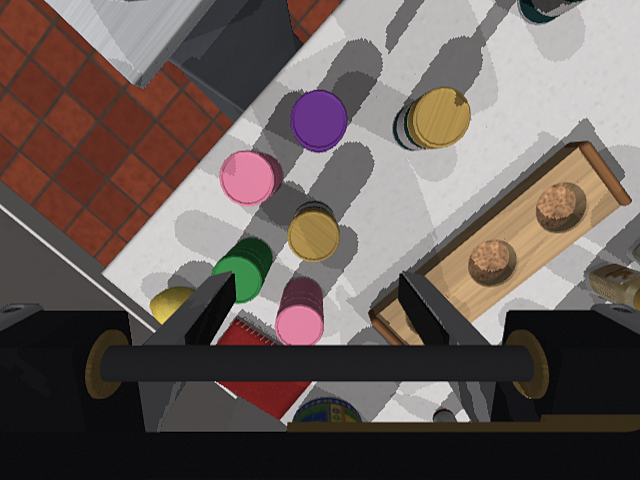

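The wrist view shows the target lid at (313,235), with the purple (319,120), pink (250,177; 300,325) and green (240,270) cans clear of both finger paths. I'll descend halfway and measure again.

```bash
python3 -m handwheel '0.1 -0.15 -0.8 0 0; 0 0 -0.8 0 0; 0 0 -0.8 0 0; 0 0 0 0 0; 0 0 0 0 0'
python3 w.py pics/w2.png
python3 - <<'E'
from h import *
i=camera_info("wrist");print(i["intrinsics"].round(1).tolist(),i["world_from_camera"].round(2).tolist())
K=i["intrinsics"];T=i["world_from_camera"];s=read_state()
for z in(0,165):
    q=np.linalg.inv(T)@np.append(s["eef_pos"]-[0,0,z-0],1) if z==0 else np.linalg.inv(T)@np.append([*s["eef_pos"][:2],96],1)
    print((K@q[:3]/q[2]).round(1))
E
```

```text
clock: 2.57
eef_pos: [427.7, -119.7, 165.4]
eef_rot: [-3.141, -0.002, 2.357]
wrist_force: [0.5, -0.5, 1.0]
finger_gap: 94.1
finger_force: 0.0
2.5667 [ 427.7 -119.7  165.4] [-3.141e+00 -2.000e-03  2.357e+00] [ 0.49 -0.5   0.96]
lid px [494.  89.] xy 432.7 51.1 r 28.7
lid px [314. 253.] xy 428.0 -120.7 r 28.1
[[330.7, 0.0, 316.6], [0.0, 330.7, 244.0], [0.0, 0.0, 1.0]] [[0.71, 0.69, 0.17, 381.27], [0.71, -0.69, -0.17, -70.07], [0.0, 0.24, -0.97, 344.92], [0.0, 0.0, 0.0, 1.0]]
[313.3 285.3   1. ]
[314.1 252.4   1. ]
```

View pics/w2.png

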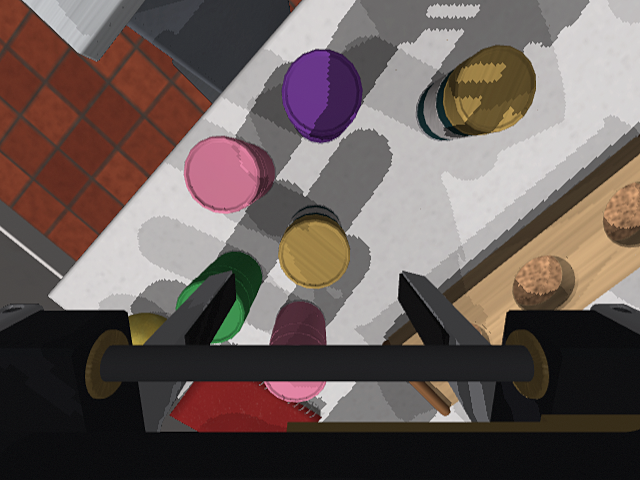

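Centred to within 1 mm; the left finger passes between the pink and green cans. I'll descend, grip and lift.

```bash
python3 -m handwheel '0 0 -0.8 0 0; 0 0 -0.8 0 0; 0 0 -0.8 0 0; 0 0 -0.7 0 0; 0 0 0 0 0; 0 0 0 0 1; 0 0 0 0 1; 0 0 0 0 1; 0 0 0 0 1; 0 0 0 0 1; 0 0 0 0 1; 0 0 0 0 1' 25
python3 -m handwheel '0 0 0.5 0 1; 0 0 0.7 0 1; 0 0 0.3 0 1; 0 0 0 0 1; 0 0 0 0 1; 0 0 0 0 1; 0 0 0 0 1'
for k in 1 2 3 4 5 6; do python3 -m handwheel '0 0 0 0 1' | grep -E "wrist|gap|eef_pos"; done
```

```text
clock: 3.62
eef_pos: [428.5, -120.0, 42.2]
eef_rot: [3.141, 0.001, 2.358]
wrist_force: [-2.2, 0.8, 8.4]
finger_gap: 57.8
finger_force: 25.0
clock: 4.2
eef_pos: [427.5, -119.6, 100.3]
eef_rot: [-3.141, -0.002, 2.358]
wrist_force: [0.9, -0.5, -2.3]
finger_gap: 57.7
finger_force: 25.0
eef_pos: [427.6, -119.7, 100.5]
wrist_force: [0.3, 0.5, -1.7]
finger_gap: 58.2
eef_pos: [427.8, -119.7, 100.8]
wrist_force: [-0.0, 0.4, -0.3]
finger_gap: 57.8
eef_pos: [427.9, -119.8, 101.0]
wrist_force: [-0.7, -0.1, -1.7]
finger_gap: 57.8
eef_pos: [428.0, -119.8, 101.2]
wrist_force: [-0.0, -0.0, -1.3]
finger_gap: 57.8
eef_pos: [428.1, -119.8, 101.4]
wrist_force: [0.3, 0.8, -1.2]
finger_gap: 57.3
eef_pos: [428.1, -119.8, 101.4]
wrist_force: [0.5, 0.1, -1.4]
finger_gap: 57.4
```

About 1.5 N, so this is a light tin. To keep the order (feel all three first), I'll set it back and go to the middle tin.

```bash
python3 -m handwheel '0 0 -0.5 0 1; 0 0 -0.6 0 1; 0 0 -0.3 0 1; 0 0 -0.1 0 1; 0 0 0 0 1; 0 0 0 0 0.6; 0 0 0 0 0; 0 0 0 0 0; 0 0 0 0 0; 0 0 0 0 0; 0 0 0.8 0 0; 0 0 0.9 0 0'
python3 -m handwheel '0 0 0.9 0 0; 0 0.2 0.6 0 0; 0.05 0.9 0 0 0; 0 0.9 0 0 0; 0 0.9 0 0 0; 0 0.9 0 0 0; 0 0.45 0 0 0; 0 0 0 0 0; 0 0 0 0 0; 0 0 0 0 0'
python3 w.py pics/w3.png
```

```text
clock: 5.7
eef_pos: [426.8, -119.4, 108.8]
eef_rot: [-3.14, -0.004, 2.358]
wrist_force: [0.8, 0.2, 1.2]
finger_gap: 92.6
finger_force: 0.0
clock: 6.53
eef_pos: [430.1, 49.6, 169.5]
eef_rot: [-3.141, 0.0, 2.358]
wrist_force: [-0.8, 0.1, 0.8]
finger_gap: 93.9
finger_force: 0.0
6.5333 [430.1  49.6 169.5] [-3.141  0.     2.358] [-0.79  0.15  0.82]
lid px [519.  51.] xy 429.3 248.7 r 28.6
lid px [320. 250.] xy 433.0 53.8 r 27.9
lid px [192. 393.] xy 445.4 -119.3 r 21.8
```

```bash
python3 -m handwheel '0.07 0.1 -0.7 0 0; 0 0 -0.9 0 0; 0 0 -0.9 0 0; 0 0 -0.7 0 0; 0 0 0 0 0; 0 0 0 0 1; 0 0 0 0 1; 0 0 0 0 1; 0 0 0 0 1; 0 0 0 0 1; 0 0 0 0 1; 0 0 0 0 1' 25
python3 -m handwheel '0 0 0.5 0 1; 0 0 0.7 0 1; 0 0 0.3 0 1; 0 0 0 0 1; 0 0 0 0 1; 0 0 0 0 1; 0 0 0 0 1'
for k in 1 2 3 4 5; do python3 -m handwheel '0 0 0 0 1' | grep -E "wrist|eef_pos"; done
```

```text
clock: 7.58
eef_pos: [433.2, 54.1, 42.2]
eef_rot: [3.141, 0.001, 2.358]
wrist_force: [-2.4, -1.8, 7.9]
finger_gap: 57.6
finger_force: 25.0
clock: 8.17
eef_pos: [432.3, 54.1, 100.3]
eef_rot: [-3.14, -0.001, 2.358]
wrist_force: [-0.2, 0.3, -2.3]
finger_gap: 57.6
finger_force: 25.0
eef_pos: [432.4, 54.1, 100.5]
wrist_force: [0.2, -0.2, -2.0]
eef_pos: [432.6, 54.1, 100.8]
wrist_force: [0.4, -0.1, -2.5]
eef_pos: [432.7, 54.2, 101.0]
wrist_force: [0.7, 0.1, -2.6]
eef_pos: [432.8, 54.2, 101.2]
wrist_force: [-0.3, 0.4, -3.1]
eef_pos: [432.9, 54.2, 101.3]
wrist_force: [0.5, -0.3, -1.8]
```

About 2.4 N, also light. I'll set it back and feel the left tin.

```bash
python3 -m handwheel '0 0 -0.5 0 1; 0 0 -0.6 0 1; 0 0 -0.3 0 1; 0 0 -0.1 0 1; 0 0 0 0 1; 0 0 0 0 0.6; 0 0 0 0 0; 0 0 0 0 0; 0 0 0 0 0; 0 0 0 0 0; 0 0 0.8 0 0; 0 0 0.9 0 0'
python3 -m handwheel '0 0 0.9 0 0; 0 0.2 0.6 0 0; -0.05 0.9 0 0 0; 0 0.9 0 0 0; 0 0.9 0 0 0; 0 0.9 0 0 0; 0 0.9 0 0 0; 0 0.2 0 0 0; 0 0 0 0 0; 0 0 0 0 0; 0 0 0 0 0'
python3 w.py pics/w4.png
```

```text
clock: 9.58
eef_pos: [431.6, 54.1, 108.9]
eef_rot: [-3.138, -0.003, 2.358]
wrist_force: [0.4, -0.5, -0.0]
finger_gap: 92.7
finger_force: 0.0
clock: 10.5
eef_pos: [431.0, 249.0, 169.4]
eef_rot: [-3.141, 0.0, 2.357]
wrist_force: [-0.6, 0.4, -0.6]
finger_gap: 93.9
finger_force: 0.0
10.5 [431.  249.  169.4] [-3.141  0.     2.357] [-0.56  0.4  -0.65]
lid px [315. 247.] xy 429.1 251.8 r 28.0
lid px [181. 408.] xy 442.6 60.0 r 26.0
```

```bash
python3 -m handwheel '-0.05 0.08 -0.7 0 0; 0 0 -0.9 0 0; 0 0 -0.9 0 0; 0 0 -0.7 0 0; 0 0 0 0 0; 0 0 0 0 1; 0 0 0 0 1; 0 0 0 0 1; 0 0 0 0 1; 0 0 0 0 1; 0 0 0 0 1; 0 0 0 0 1' 30
python3 -m handwheel '0 0 0.5 0 1; 0 0 0.7 0 1; 0 0 0.3 0 1; 0 0 0 0 1; 0 0 0 0 1; 0 0 0 0 1; 0 0 0 0 1'
for k in 1 2 3 4 5; do python3 -m handwheel '0 0 0 0 1' | grep -E "wrist|eef_pos"; done
```

```text
clock: 11.55
eef_pos: [428.9, 253.3, 42.1]
eef_rot: [3.142, 0.0, 2.358]
wrist_force: [-4.7, -3.2, 8.3]
finger_gap: 57.6
finger_force: 30.0
clock: 12.13
eef_pos: [428.2, 253.0, 100.1]
eef_rot: [-3.139, -0.001, 2.358]
wrist_force: [-0.2, -0.0, -5.2]
finger_gap: 57.4
finger_force: 30.0
eef_pos: [428.4, 253.1, 100.4]
wrist_force: [-0.2, 0.2, -5.5]
eef_pos: [428.6, 253.2, 100.7]
wrist_force: [0.8, -0.1, -4.4]
eef_pos: [428.8, 253.3, 101.0]
wrist_force: [0.5, -0.3, -5.3]
eef_pos: [428.9, 253.3, 101.2]
wrist_force: [0.3, 0.8, -4.4]
eef_pos: [428.9, 253.3, 101.4]
wrist_force: [-0.6, 0.5, -5.6]
```

About 5 N, so the left tin is the heaviest. I'll set it back, look at the wells from near, then place the other two.

```bash
python3 -m handwheel '0 0 -0.5 0 1; 0 0 -0.6 0 1; 0 0 -0.3 0 1; 0 0 -0.1 0 1; 0 0 0 0 1; 0 0 0 0 0.6; 0 0 0 0 0; 0 0 0 0 0; 0 0 0 0 0; 0 0 0 0 0; 0 0 0.8 0 0; 0 0 0.9 0 0'
python3 -m handwheel '0 0 0.9 0 0; 0.1 -0.1 0.9 0 0; 0.7 -0.7 0.6 0 0; 0.7 -0.7 0 0 0; 0.7 -0.7 0 0 0; 0.7 -0.7 0 0 0; 0.7 -0.7 0 0 0; 0.6 -0.7 0 0 0; 0 -0.6 0 0 0; 0 0 0 0 0; 0 0 0 0 0; 0 0 0 0 0'
cat > wells.py <<'E'
from h import *
import sys
i=camera_info("wrist");s=read_state();p,d=camera("wrist");W=cloud("wrist",d,i);hsv=cv2.cvtColor(p,cv2.COLOR_RGB2HSV)
print(s["eef_pos"].round(1))
w=((abs(W[...,2]-32)<4)&(d>0)&(W[...,0]>540)&(W[...,0]<700)&(abs(W[...,1]-8)<190)).astype(np.uint8)
print(np.median(W[w>0][:,2]))
cs,h=cv2.findContours(w,cv2.RETR_CCOMP,cv2.CHAIN_APPROX_NONE)
for a,hh in zip(cs,h[0]):
    if hh[3]>=0 and cv2.contourArea(a)>300:
        g=np.array([ray("wrist",q[0],32,i)[:2] for q in a],np.float32);print("well px",a[:,0].mean(0).round(),cv2.minEnclosingCircle(g),cv2.fitEllipse(g))
cv2.imwrite(sys.argv[1],p[...,::-1])
E
python3 wells.py pics/w5.png
```

```text
clock: 13.55
eef_pos: [427.8, 252.8, 108.8]
eef_rot: [-3.138, -0.001, 2.358]
wrist_force: [0.2, -0.9, 1.1]
finger_gap: 92.5
finger_force: 0.0
clock: 14.55
eef_pos: [593.9, 60.8, 203.2]
eef_rot: [3.141, 0.0, 2.358]
wrist_force: [0.1, -0.6, 0.1]
finger_gap: 94.2
finger_force: 0.0
[593.9  60.8 203.2]
30.832565691130526
well px [302. 279.] ((626.3401489257812, 8.899591445922852), 31.90923500061035) ((625.90771484375, 9.030272483825684), (61.69293975830078, 62.02626419067383), 137.5054473876953)
well px [373. 216.] ((628.6726684570312, 113.10787963867188), 31.87409210205078) ((628.8690185546875, 112.85941314697266), (61.71294021606445, 61.858707427978516), 22.94143295288086)
```

View pics/w5.png

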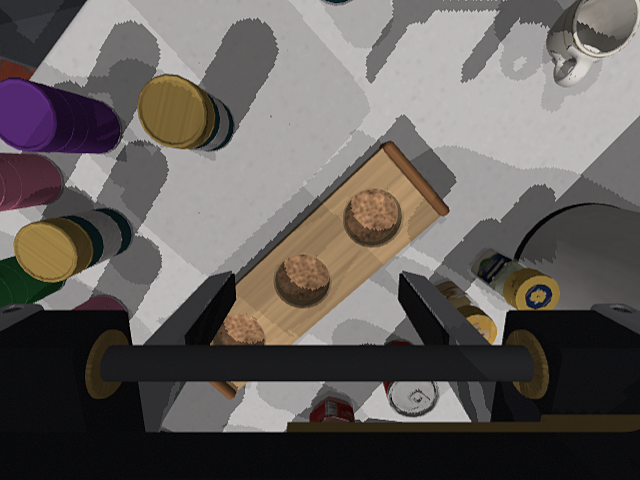

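The middle well is at (302,279) → (626.1, 9.0) and the +y well at (373,216) → (628.8, 113). The −y well is partly hidden by a finger and extrapolates to (623.3, −95.5). The middle tin goes in the middle well and the right tin in the −y well, well away from the kettle.

```bash
python3 -m handwheel '-0.6 0 0 0 0; -0.9 -0.1 0 0 0; -0.9 -0.07 0 0 0; -0.9 0 -0.3 0 0; -0.73 0 -0.6 0 0; 0 0 0 0 0; 0 0 0 0 0; 0 0 0 0 0'
python3 w.py pics/w6.png
```

```text
clock: 15.27
eef_pos: [433.9, 54.0, 168.1]
eef_rot: [3.14, 0.001, 2.359]
wrist_force: [-0.4, -0.3, 0.4]
finger_gap: 94.1
finger_force: 0.0
15.2667 [433.9  54.  168.1] [3.140e+00 1.000e-03 2.359e+00] [-0.41 -0.31  0.41]
lid px [516.  51.] xy 431.0 250.9 r 28.6
lid px [316. 250.] xy 434.1 55.7 r 27.9
lid px [189. 394.] xy 447.1 -117.3 r 20.7
```

```bash
python3 -m handwheel '0 0.03 -0.7 0 0; 0 0 -0.9 0 0; 0 0 -0.9 0 0; 0 0 -0.65 0 0; 0 0 0 0 0; 0 0 0 0 1; 0 0 0 0 1; 0 0 0 0 1; 0 0 0 0 1; 0 0 0 0 1; 0 0 0 0 1; 0 0 0 0 1' 30
python3 -m handwheel '0 0 0.5 0 1; 0 0 0.7 0 1; 0 0 0.8 0 1; 0.3 -0.05 0.7 0 1; 0.7 -0.15 0.3 0 1; 0.9 -0.25 0 0 1; 0.9 -0.25 0 0 1; 0.9 -0.25 0 0 1; 0.7 -0.1 0 0 1; 0.4 -0.1 0 0 1; 0 0 0 0 1; 0 0 0 0 1'
python3 -m handwheel '0 0 0 0 1; 0 0 0 0 1; 0 0 0 0 1'
python3 - <<'E'
from h import *
i=camera_info("wrist");s=read_state();p,d=camera("wrist");W=cloud("wrist",d,i);hsv=cv2.cvtColor(p,cv2.COLOR_RGB2HSV)
e=s["eef_pos"];zt=e[2]-42+96
m=((hsv[...,0]>18)&(hsv[...,0]<32)&(hsv[...,1]>90)&(abs(W[...,2]-zt)<8)&(np.hypot(*(np.moveaxis(W[...,:2]-e[:2],-1,0)))<45)).astype(np.uint8)
a=max(cv2.findContours(m,0,1)[0],key=cv2.contourArea);g=np.array([ray("wrist",q[0],zt,i)[:2] for q in a],np.float32)
print(e,cv2.minEnclosingCircle(g),cv2.fitEllipse(g));cv2.imwrite("pics/w7.png",p[...,::-1])
E
```

```text
clock: 16.32
eef_pos: [433.3, 54.6, 41.8]
eef_rot: [3.141, 0.001, 2.358]
wrist_force: [-1.9, -0.1, 7.9]
finger_gap: 58.0
finger_force: 30.0
clock: 17.32
eef_pos: [624.7, 8.4, 160.0]
eef_rot: [-3.14, -0.001, 2.358]
wrist_force: [-0.2, -0.3, -2.4]
finger_gap: 57.6
finger_force: 30.0
clock: 17.57
eef_pos: [624.4, 8.8, 161.4]
eef_rot: [3.141, 0.0, 2.359]
wrist_force: [-0.0, -0.0, -2.6]
finger_gap: 57.5
finger_force: 30.0
[624.40907391   8.80237622 161.43986897] ((623.8092041015625, 11.934122085571289), 28.06249237060547) ((618.6437377929688, 17.121803283691406), (37.77736282348633, 58.82078552246094), 135.17994689941406)
```

View pics/w7.png

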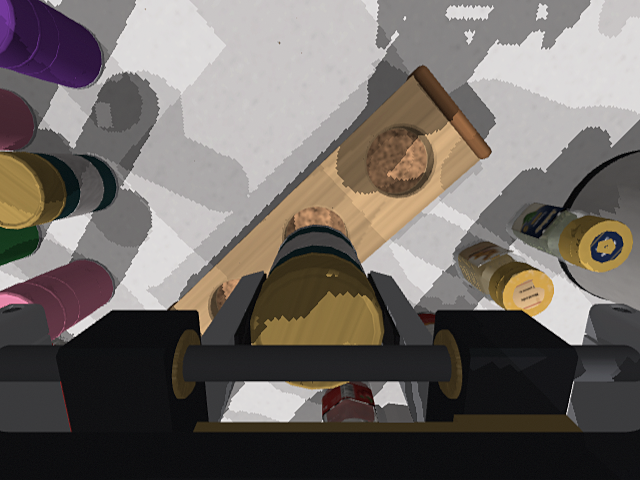

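The tin is held upright over the middle well, its lid at (318,310), partly behind the gripper bar. I'll go down to just above the mouth and check the position.

```bash
python3 -m handwheel '0.02 -0.02 -0.7 0 1; 0 0 -0.8 0 1; 0 0 -0.5 0 1; 0 0 0 0 1; 0 0 0 0 1; 0 0 0 0 1; 0 0 0 0 1'
python3 -m handwheel '0 0 -0.15 0 1; 0 0 -0.1 0 1; 0 0 -0.1 0 1; 0 0 0 0 1; 0 0 0 0 1'
```

```text
clock: 18.2
eef_pos: [626.6, 7.8, 83.2]
eef_rot: [3.14, 0.002, 2.358]
wrist_force: [0.0, -0.5, -2.3]
finger_gap: 57.4
finger_force: 30.0
clock: 18.62
eef_pos: [625.5, 7.8, 66.7]
eef_rot: [-3.141, -0.0, 2.358]
wrist_force: [0.1, -0.5, -3.0]
finger_gap: 57.6
finger_force: 30.0
```

It is entering the well with no contact force. I'll continue to the floor.

```bash
python3 -m handwheel '0 0 -0.1 0 1; 0 0 -0.1 0 1; 0 0 -0.1 0 1; 0 0 -0.05 0 1; 0 0 0 0 1; 0 0 0 0 1; 0 0 0 0 1'
```

```text
clock: 19.2
eef_pos: [625.8, 7.7, 53.7]
eef_rot: [3.142, 0.0, 2.358]
wrist_force: [-4.0, -0.5, 6.5]
finger_gap: 57.8
finger_force: 30.0
```

On the floor at 53.7 mm, with force rising. Release, then on to the right tin.

```bash
python3 -m handwheel '0 0 0 0 0.7; 0 0 0 0 0.3; 0 0 0 0 0; 0 0 0 0 0; 0 0 0 0 0; 0 0 0.6 0 0; 0 0 0.8 0 0; 0 0 0.9 0 0; 0 0 0.6 0 0; -0.5 -0.35 0 0 0; -0.75 -0.5 0 0 0'
python3 -m handwheel '-0.75 -0.5 0 0 0; -0.75 -0.5 0 0 0; -0.75 -0.5 0 0 0; -0.75 -0.5 0 0 0; -0.7 -0.35 0 0 0; 0 0 0 0 0; 0 0 0 0 0; 0 0 0 0 0'
python3 w.py pics/w8.png
```

```text
clock: 20.12
eef_pos: [576.6, -25.6, 170.1]
eef_rot: [3.14, 0.002, 2.36]
wrist_force: [-0.5, -1.0, -0.2]
finger_gap: 94.2
finger_force: 0.0
clock: 20.78
eef_pos: [428.2, -120.2, 169.3]
eef_rot: [3.141, 0.001, 2.358]
wrist_force: [-0.3, 0.3, 0.5]
finger_gap: 93.8
finger_force: 0.0
20.7833 [ 428.2 -120.2  169.3] [3.141e+00 1.000e-03 2.358e+00] [-0.27  0.31  0.52]
lid px [317. 250.] xy 429.0 -118.1 r 28.1
lid px [565. 300.] xy 600.7 -4.4 r 9.7
```

```bash
python3 -m handwheel '0 0.03 -0.7 0 0; 0 0 -0.9 0 0; 0 0 -0.9 0 0; 0 0 -0.7 0 0; 0 0 0 0 0; 0 0 0 0 1; 0 0 0 0 1; 0 0 0 0 1; 0 0 0 0 1; 0 0 0 0 1; 0 0 0 0 1; 0 0 0 0 1' 30
python3 -m handwheel '0 0 0.5 0 1; 0 0 0.7 0 1; 0 0 0.8 0 1; 0.3 0.02 0.7 0 1; 0.7 0.1 0.3 0 1; 0.9 0.1 0 0 1; 0.9 0.1 0 0 1; 0.9 0.1 0 0 1; 0.7 0.1 0 0 1; 0.45 0.02 0 0 1; 0 0 0 0 1; 0 0 0 0 1'
python3 -m handwheel '0 0 -0.7 0 1; 0 0 -0.8 0 1; 0 0 -0.5 0 1; 0 0 0 0 1; 0 0 0 0 1; 0 0 0 0 1; 0 0 0 0 1'
```

```text
clock: 21.83
eef_pos: [428.1, -119.2, 41.8]
eef_rot: [3.141, 0.001, 2.358]
wrist_force: [-0.8, 2.0, 8.0]
finger_gap: 57.7
finger_force: 30.0
clock: 22.83
eef_pos: [621.5, -97.3, 160.2]
eef_rot: [-3.141, -0.001, 2.359]
wrist_force: [-0.3, -0.2, -1.4]
finger_gap: 57.8
finger_force: 30.0
clock: 23.42
eef_pos: [622.4, -97.7, 83.3]
eef_rot: [3.14, 0.003, 2.358]
wrist_force: [0.3, 0.8, -0.7]
finger_gap: 58.0
finger_force: 30.0
```

```bash
python3 -m handwheel '0.02 0.02 0 0 1; 0 0 -0.15 0 1; 0 0 -0.1 0 1; 0 0 -0.1 0 1; 0 0 0 0 1; 0 0 0 0 1'
```

```text
clock: 23.92
eef_pos: [622.3, -96.6, 66.6]
eef_rot: [-3.141, -0.001, 2.358]
wrist_force: [0.3, 0.7, -1.4]
finger_gap: 58.0
finger_force: 30.0
```

```bash
python3 -m handwheel '0 0 -0.1 0 1; 0 0 -0.1 0 1; 0 0 -0.1 0 1; 0 0 -0.05 0 1; 0 0 0 0 1; 0 0 0 0 1; 0 0 0 0 1'
```

```text
clock: 24.5
eef_pos: [622.6, -96.7, 53.7]
eef_rot: [3.141, 0.0, 2.358]
wrist_force: [-4.5, -0.1, 7.7]
finger_gap: 57.8
finger_force: 30.0
```

Home as well. Release and return to the heaviest tin.

```bash
python3 -m handwheel '0 0 0 0 0.7; 0 0 0 0 0.3; 0 0 0 0 0; 0 0 0 0 0; 0 0 0 0 0; 0 0 0.6 0 0; 0 0 0.8 0 0; 0 0 0.9 0 0; 0 0 0.6 0 0; -0.4 0.5 0 0 0; -0.5 0.85 0 0 0; -0.5 0.85 0 0 0'
python3 -m handwheel '-0.5 0.85 0 0 0; -0.5 0.85 0 0 0; -0.5 0.85 0 0 0; -0.5 0.85 0 0 0; -0.5 0.85 0 0 0; -0.5 0.85 0 0 0; -0.4 0.85 0 0 0; -0.05 0.6 0 0 0; 0 0 0 0 0; 0 0 0 0 0; 0 0 0 0 0; 0 0 0 0 0'
python3 w.py pics/w9.png
```

```text
clock: 25.5
eef_pos: [565.6, -8.3, 169.0]
eef_rot: [3.141, 0.0, 2.356]
wrist_force: [1.0, 0.7, -0.4]
finger_gap: 93.9
finger_force: 0.0
clock: 26.5
eef_pos: [428.8, 252.5, 169.0]
eef_rot: [-3.141, 0.0, 2.357]
wrist_force: [0.4, 0.4, -0.5]
finger_gap: 94.1
finger_force: 0.0
26.5 [428.8 252.5 169. ] [-3.141  0.     2.357] [ 0.41  0.35 -0.54]
lid px [317. 251.] xy 431.0 254.0 r 28.0
```

```bash
python3 -m handwheel '0.02 0.02 -0.7 0 0; 0 0 -0.9 0 0; 0 0 -0.9 0 0; 0 0 -0.7 0 0; 0 0 0 0 0; 0 0 0 0 1; 0 0 0 0 1; 0 0 0 0 1; 0 0 0 0 1; 0 0 0 0 1; 0 0 0 0 1; 0 0 0 0 1' 35
python3 -m handwheel '0 0 0.4 0 1; 0 0 0.6 0 1; 0 0 0.8 0 1; 0 0 0.9 0 1; 0 0 0.7 0 1; 0 0 0.5 0 1; 0 0 0.3 0 1; 0 0 0 0 1; 0 0 0 0 1; 0 0 0 0 1; 0 0 0 0 1; 0 0 0 0 1'
python3 -m handwheel '0 0 0 0 1; 0 0 0 0 1; 0 0 0 0 1; 0 0 0 0 1; 0 0 0 0 1; 0 0 0 0 1; 0 0 0 0 1; 0 0 0 0 1; 0 0 0 0 1; 0 0 0 0 1; 0 0 0 0 1; 0 0 0 0 1'
python3 - <<'E'
from h import *
for n in("scene","side"):
    p,d=camera(n);W=cloud(n,d);hsv=cv2.cvtColor(p,cv2.COLOR_RGB2HSV)
    m=((hsv[...,0]>18)&(hsv[...,0]<32)&(hsv[...,1]>120)&(d>0)&(W[...,2]>85)&(W[...,0]>300)&(W[...,0]<700)&(abs(W[...,1])<320)).astype(np.uint8)
    k,l,st,c=cv2.connectedComponentsWithStats(m)
    for j in range(1,k):
        if st[j,4]>60: q=W[l==j];print(n,c[j].round(),q.mean(0).round(),np.percentile(q[:,2],95).round(1))
    cv2.imwrite(f"pics/{n}2.png",p[...,::-1])
E
```

```text
clock: 27.55
eef_pos: [429.5, 254.2, 41.8]
eef_rot: [3.141, 0.0, 2.358]
wrist_force: [-2.5, -2.7, 7.0]
finger_gap: 57.6
finger_force: 35.0
clock: 28.55
eef_pos: [428.9, 254.0, 207.9]
eef_rot: [-3.14, -0.001, 2.358]
wrist_force: [0.5, -0.6, -5.5]
finger_gap: 57.2
finger_force: 35.0
clock: 29.55
eef_pos: [429.3, 254.1, 209.0]
eef_rot: [-3.142, 0.0, 2.358]
wrist_force: [0.2, 0.2, -5.6]
finger_gap: 57.5
finger_force: 35.0
scene [245. 258.] [420. 260. 259.] 263.5
side [283. 214.] [617.  19. 103.] 109.8
side [336. 225.] [421. 264. 259.] 264.5
```

View pics/scene2.png

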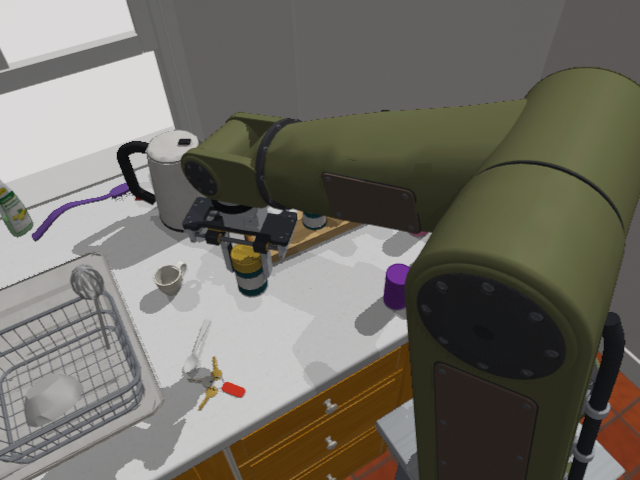

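View pics/side2.png

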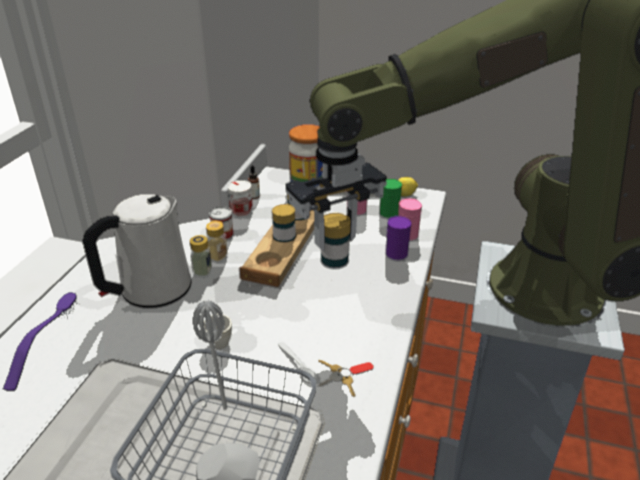

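The heaviest tin hangs upright at (336,240) in the side view, base about 167 mm up. The middle-well tin (283,222) stands home, with its top at 108–110 mm. The −y well tin is hidden behind the gripper, but it was released at the same floor height, 53.7 mm TCP. The bystanders still in view look unmoved.

```bash
python3 -c "from cell import *; print(sign_off())"
```

```text
the job is handed in; nothing more can be done
None
```

I handed in the job holding the heaviest tin (the left one, about 5 N against 1.5–2.5 N) upright and still, base about 167 mm up; the lighter two are released in the middle and −y wells, the −y one confirmed only by its release height because the gripper hid it in the final pictures.

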